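# Set a batten against the fence and length stop of a cut-off jig

### The arm

A 6-joint arm with a two-finger parallel gripper is mounted at the origin on the work surface. World frame = base frame: x ahead of the robot, y to its left, z up, the work surface at z = 0. Lengths are in m, angles in rad, forces in N, time in s.
With the tool pointing down it reaches from about 0.325 to 0.775 m from the base axis. Payload 9.3 kg.
Tool frame: the origin (TCP) lies at the very end of the fingers, on their centre line; the grasp point (between the pads) lies 19 mm behind it; z points along the fingers, x is the direction in which the jaws open and shut, and the axes are right-handed (so a half turn about z gives the same grasp; the last joint's range is limited). The gripper opens to 85 mm and grips with 20 to 120 N. Pads are 22 mm wide; open, the fingers measure 114 mm over their backs; the gripper's body (76 mm by 85 mm) begins 54 mm behind the grasp point. The pads swing forward as they close: fully open they stand 13 mm farther back than shut.
Start: joints at [1.019, 0.259, 0.021, 1.334, 0, 1.418], TCP at [0.214, 0.507, 0.231] pointing down, gripper open.
Joint ranges: [-3.04, 3.04], [-0.91, 1.82], [-1.04, 1.36], [-1.92, 1.95], [-1.52, 1.45], [-3.14, 3.14]. Speed limits (rad/s): [2.22, 2.22, 2.79, 3.14, 3.14, 3.14].

### API

Orientations are given as a unit quaternion [x, y, z, w].
In Python, from bench import ctrl, optics, finish_job gives the robot as it stands. The module is installed in compiled form; this text tells all that it offers.
- The arm moves only by the tool drive_tool, never from a script. Its argument "plan" is a list of rows, each a list of 7 numbers: the turn, a rotation vector about the tool's x, y, z in degrees, then the shift along the tool's x, y, z in m, then the gripper's target within -1 to 1 (fully open at 1, half-way at 0, shut at -1). A call has 1 to 8 rows; each row shifts and turns the commanded pose from where the row before left it, along the tool's axes as they then stand; what a row does not reach is not made up. A row lasts 1/8 s, in which the tool goes at most 62.5 mm and 10.7 degrees, less where a joint would pass 70% of its speed; a pose out of reach is approached as far as the arm can. A call is refused whole if a number of a shift passes 0.0625 or a number of a turn 10.7, either way. A call with a gripper value outside its range is refused whole. The fingers move at their own pace and stop on an object; "newtons" is the grip in N (left out, the last holds). Time passes only in rows, so rows that do not move let the fingers close. It gives the time, the measured TCP pose, the force and the opening at its end, in the units of the state.
- ctrl.get_state(): the state, without advancing time (a new reading comes with each control period).
- optics.get_image(name): name is "scene" or "top"; returns a dict with "img" (384x512x3 uint8, red, green, blue), "camera_matrix" (3x3 intrinsics, pixels), "k1" (the pictures are not rectified: a ray, as slopes to the right and down, at radius r is drawn at 1 + k1 r^2 times it, then the intrinsics apply), "rvec" (rotation vector, rad) and "tvec" (3), from world to camera coordinates, as OpenCV has them. Camera axes: x right, y down, z forward; pixel columns grow to the right and rows downward; lengths in m; the calibration is good to about 2 mm. A picture is of the moment at which its call begins. There is no depth.
- finish_job(): hands the job in, once; it reports no verdict.
The state is a dict: "clock": time; "joints": joint angles; "dq": joint speeds; "tau": joint torques, N m; "tcp_pos": TCP position; "eef_rot": TCP orientation; "ft_force": force on the tool from outside, world axes, zero at the start; "wrist_torque": the same for the moment, N m; "gripper_width": opening from 0.0 (shut) to 1.0 (fully open).
Only numpy, scipy, OpenCV 4.12 (cv2) and the standard library are available. Lean on these libraries where they do the work, as an engineer would, in place of code of your own. Each camera call takes 0.05 s, during which the arm holds its last target.

### The job

Get the batten on the cut-off jig ready for sawing to length: swing the aluminium flip stop all the way down, and push the batten so that it lies flush along the fence with its end butted against the stop. Slide it on the board with the fingertips and never pick it up, leave the stop's carriage where it is clamped, leave everything else on the bench alone, and finish with the hand clear.

Things in the scene. Friction and masses are not known exactly. Their poses are not given: they have to be found in the camera images.
- fence_face (a point): Cut-off jig, fixed: grey laminated board 200 (x) x 460 (y) x 15 mm thick; along its far edge a dark wooden fence 22 mm thick, rising 38 mm above the board (46 mm where the aluminium track tops its left part). This point: front face of the fence, mid-length, level with the board's top. x points squarely into the fence, away from the robot; y along the fence to the left; z up.
- carriage_top (a point): Small aluminium carriage carrying the flip stop, 24 x 56 mm, clamped in the track on the fence by a black knob; it must stay there (over 100 N would slide it). This point: top of its two hinge cheeks, 83 mm over the bench (so is the knob's top), 11 mm behind the fence face, at the middle of the arm's thickness. Axes as fence_face.
- stop_arm (a joint): Flip stop arm, rad: 0 fully down, 1.57 upright, 1.9 fully back. L-plate 12 mm thick: a 16 mm bar reaches 56 mm from the hinge, at its end a square-set 34 mm wide foot 48 mm long. Hinge axis along the fence, 75 mm over the bench, 11 mm behind the fence face; stiff (0.05 N m), stays put. Push the bar from behind, over and down round the hinge; pressing straight down on the raised foot jams.
- stop_top (a point): Point on the stop arm: outer edge of its bar above the foot, 36 mm from the hinge. Swings with the arm. When the arm is down it is on top, 83 mm over the bench and 25 mm in front of the fence face. While the arm is raised the foot juts forward over the fence from the arm's top, its tip 130 to 150 mm over the bench.
- stop_face (a point): Point on the right-hand side face of the stop's foot, where the batten's left end must butt. Swings with the arm, its y axis always along the fence to the left. When the arm is down the foot stands 11 to 45 mm in front of the fence face, its lower end 4 mm above the board, and this point is 25 mm in front of the face, 16 mm above the board.
- batten_mid (a point): Centre of the batten: loose pale pine bar 60 mm wide (its x), 220 mm long (its y), 28 mm high, about 0.2 kg, lying flat on the jig's board in front of the fence, skewed up to 0.2 rad and short of the stop. Its x axis points roughly to the fence, y to its left end, z up.
- batten_end (a point): Centre of the batten's left end face, 110 mm from its centre along its y axis.
- glue: Bystander: white glue bottle with an orange cap, 60 mm across, 160 mm high, standing on the bench left of the jig; origin at the centre of its underside.
- tin: Bystander: small closed tin, 74 mm across, 80 mm high, standing behind the jig; origin at the centre of its underside.
- offcut: Bystander: pine offcut 60 x 85 x 28 mm lying on the bench left of the jig; origin at the centre of its underside.
- saw: Bystander: tenon saw with a brass back and a dark wooden handle, about 340 mm long (along its x, handle towards the robot), 90 mm wide, 21 mm high, lying on the bench right of the jig; origin at its middle, underside.
Not all that is in view belongs to the job. What is meant by the part that bears batten_mid is not turquoise, and is the smaller of those in its own colour.

How it is judged:
At the end, for the whole second after the job is handed in: The flip stop is fully down (within 0.06 rad); the batten lies flat on the board and at rest, its back face within 2.5 mm of the fence and parallel to it within 0.015 rad, its left end within 2.5 mm of the stop's foot (value of joint stop_arm below 0.06 rad and x of batten_mid in the frame of fence_face above -0.0325 m and angle between the x axis of batten_mid and the x axis of fence_face, either way round below 0.015 rad and y of batten_end in the frame of stop_face between -0.0025 and 0.003 m and z of batten_mid in the frame of fence_face below 0.017 m and angle between batten_mid's own z axis and vertical below 0.04 rad and linear speed of batten below 0.01 m/s); the robot touches nothing.
It fails at once if the batten is lifted or tipped off the board (z of batten_mid in the frame of fence_face above 0.024 m or angle between batten_mid's own z axis and vertical above 0.15 rad or z of batten_mid in the frame of fence_face below 0.008 m).
It fails at once if the stop's carriage is shifted along its track by more than 3 mm (distance of carriage_top from where it was at the start of the episode above 0.003 m).
It fails at once if a bystander is moved by more than 20 mm or tipped (distance of any of glue, tin, offcut, saw from where it was at the start of the episode above 0.02 m or angle between any of glue, tin's own z axis and vertical above 0.4 rad).
It also fails if it takes over 70 s, if anything falls off the work surface, if the arm or the gripper's body presses on something with over 40 N, if the wrist force passes 120 N, or if a joint passes its speed limit or range.

## Working session

There is one attempt and no reset: what is moved stays moved. The work goes in short steps, Python scripts to look and compute and a tool call to move; the robot and the scene stay as the last step left them, time stands still between calls to the robot, and variables do not carry over. Pictures are saved under pics/ and viewed, and the job is handed in when it is done.

Besides the shell and the picture viewer there is one more tool, called after "Call:" as name([rows], argument=value, ...), one row to a line, values as JSON. drive_tool: Moves the arm, as the interface text tells. Its arguments: {"type":"object","properties":{"plan":{"type":"array"},"newtons":{"type":"number"}},"required":["plan"]}

```bash
mkdir -p pics; cat > h.py <<'E'
import numpy as np, cv2
from bench import ctrl, optics
def snap(n,f):
    d=optics.get_image(n); cv2.imwrite('pics/'+f,cv2.resize(d['img'][:,:,::-1],None,fx=1.5,fy=1.5,interpolation=cv2.INTER_CUBIC)); 
    np.savez('pics/'+f+'.npz',**{k:np.array(v) for k,v in d.items()}); return d
def load(f): return dict(np.load('pics/'+f+'.npz'))
def ray(d,px):
    K=np.array(d['camera_matrix']);k1=float(d['k1'])
    p=(np.array(px,float)-K[:2,2])/[K[0,0],K[1,1]]
    u=p.copy()
    for _ in range(30): u=p/(1+k1*(u@u))
    R=cv2.Rodrigues(np.array(d['rvec'],float))[0];t=np.array(d['tvec'],float).ravel()
    return -R.T@t, R.T@np.array([u[0],u[1],1])
def onz(d,px,z):  # px in native pixels
    c,r=ray(d,px); return c+r*(z-c[2])/r[2]
def proj(d,P):
    return cv2.projectPoints(np.atleast_2d(np.array(P,float)),np.array(d['rvec'],float),np.array(d['tvec'],float),np.array(d['camera_matrix'],float),np.array([float(d['k1']),0,0,0]))[0][:,0]
E
python3 -c "
from h import *
for n in ('scene','top'):
    d=snap(n,n+'0.png'); print(d['k1'],ray(d,(256,192)))
print(ctrl.get_state())"
```

```text
-0.04010238944831181 (array([1.10861439, 0.4255541 , 0.8338824 ]), array([-0.54674565, -0.44472931, -0.70946151]))
0.038217127426035946 (array([ 0.44636838, -0.02180524,  1.31269118]), array([ 0.06100912, -0.00880683, -0.99813709]))
{'clock': 0.1, 'joints': array([ 1.01940436e+00,  2.59140648e-01,  2.08920615e-02,  1.33373360e+00,
       -9.41078106e-06,  1.41820378e+00]), 'dq': array([-1.46308625e-03, -1.73149319e-03,  1.82368481e-03,  2.78940072e-05,
        1.45621821e-03, -2.29471368e-03]), 'tau': array([ 5.37858781e-03, -5.56694877e+01,  3.45070875e+01,  1.17110799e-02,
       -1.14930845e-04,  1.73773640e-05]), 'tcp_pos': array([0.21344786, 0.50663249, 0.23074547]), 'eef_rot': array([ 8.33160176e-01,  5.53031436e-01, -5.36130300e-04,  2.53278943e-04]), 'ft_force': array([-0.39014837, -0.34655032,  0.2218225 ]), 'wrist_torque': array([ 0.00686718, -0.03370997, -0.03895888]), 'gripper_width': 0.997409185282194}
```

View pics/scene0.png

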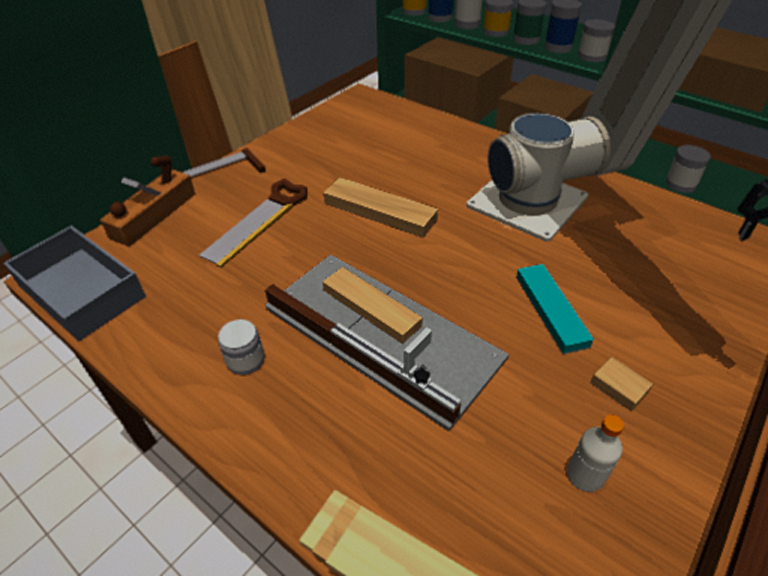

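View pics/top0.png

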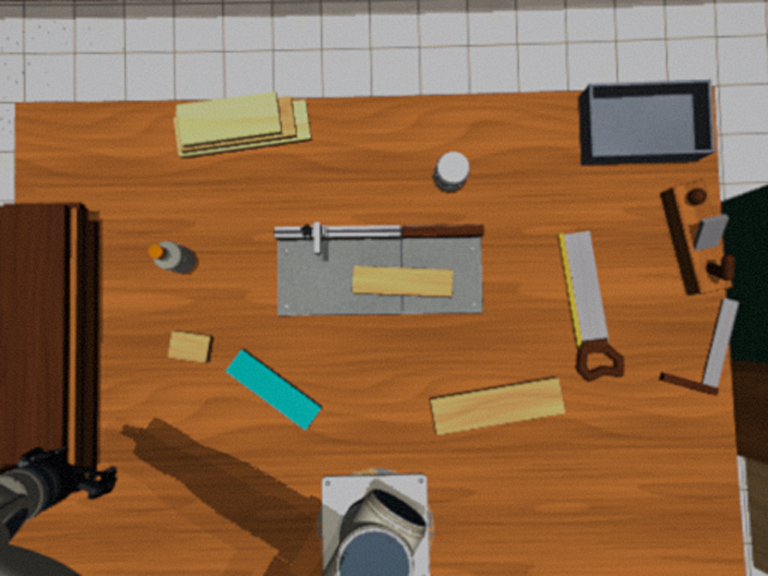

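The scene shows the batten on the grey board (about (372,300)) and a larger pine bar off the jig as a decoy. The flip stop is raised at (417,350), with the knob at (421,375). In the top view the jig is at x 277–482, y 225–315. Next I'll enlarge both.

```bash
python3 -c "
from h import *
for n,(a,b,c,e) in (('scene',(170,340,165,290)),('top',(175,330,140,220))):
    d=load(n+'0.png'); im=d['img'][c:e,a:b,::-1]
    f=800/(b-a) if 0 else 4.6
    cv2.imwrite('pics/'+n+'0c.png',cv2.resize(im,None,fx=f,fy=f,interpolation=cv2.INTER_CUBIC))
"
```

```text
(no output)
```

View pics/scene0c.png

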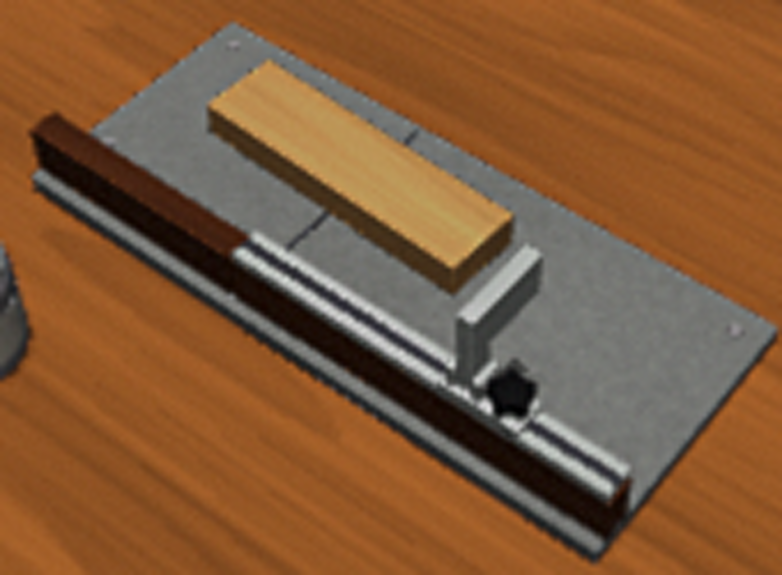

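View pics/top0c.png

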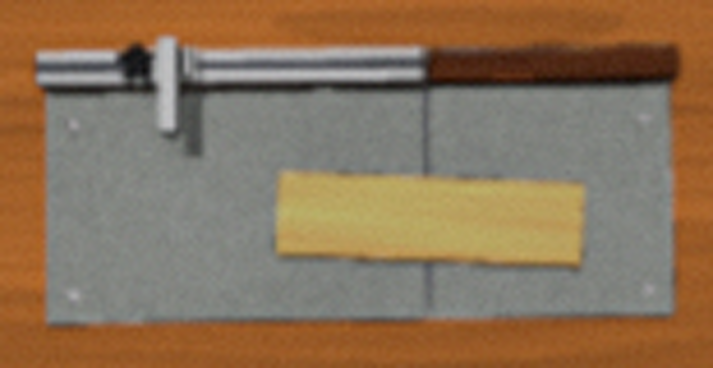

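```bash
cat > fit.py <<'E'
from h import *
from scipy.optimize import least_squares
def nat(n,u):
    a,c={'scene':(170,165),'top':(175,140)}[n]
    return (np.array(u)+.5)/4.6-.5+[a,c]
S=load('scene0.png');T=load('top0.png')
def R2(a): return np.array([[np.cos(a),-np.sin(a)],[np.sin(a),np.cos(a)]])
def place(p,x,y,a): 
    q=R2(a)@np.array(p[:2])+[x,y]; return [q[0],q[1],p[2]]
def stopP(u,v,y,th):
    return [.011-u*np.cos(th)-v*np.sin(th), y, .075+u*np.sin(th)-v*np.cos(th)]
jig=[('t',(48,324),(-.178,.23,.015)),('t',(673,313),(-.178,-.23,.015)),('t',(677,82),(0,-.23,.053)),('t',(677,46),(.022,-.23,.053)),
 ('t',(36,54),(.022,.23,.061)),('t',(36,86),(0,.23,.061)),
 ('s',(233,22),(-.178,-.23,.015)),('s',(775,328),(-.178,.23,.015)),('s',(600,548),(.022,.23,.015)),('s',(35,172),(.022,-.23,.015)),('s',(60,115),(0,-.23,.053)),('s',(33,135),(.022,-.23,.053))]
bat=[('t',(279,171),(.03,.11)),('t',(584,183),(.03,-.11)),('t',(580,267),(-.03,-.11)),('t',(276,254),(-.03,.11)),
 ('s',(268,60),(-.03,-.11)),('s',(210,105),(.03,-.11)),('s',(514,214),(-.03,.11)),('s',(452,265),(.03,.11))]
st=[('s',(527,245),(.056,.056,-.006)),('s',(543,258),(.056,.056,.006)),('s',(458,312),(.056,-.008,-.006)),('s',(478,325),(.056,-.008,.006)),
 ('t',(168,133),(.056,.056,0)),('t',(166,37),(.056,-.008,0))]
def res(p):
    r=[]
    for c,u,P in jig: r.append(pt(c,place(P,*p[:3]))-uv(c,u))
    for c,u,P in bat: r.append(pt(c,place((*P,.043),*p[3:6]))-uv(c,u))
    for c,u,(a,b,y) in st: r.append(pt(c,place(stopP(a,b,y+p[6],p[7]),*p[:3]))-uv(c,u))
    return np.array(r)
def pt(c,P): return proj(S if c=='s' else T,P)[0]
def uv(c,u): return nat('scene' if c=='s' else 'top',u)
if __name__=='__main__':
    f=least_squares(lambda p:res(p).ravel(),[.6,0,0,.55,-.05,0,.13,1.5],loss='soft_l1')
    print(np.round(f.x,4)); print(np.round(res(f.x),1).tolist())
    p=f.x
    b=R2(p[2]).T@(p[3:5]-p[:2]); print('batten in fence',b,p[5]-p[2])
    np.save('p.npy',p)
E
python3 fit.py
```

```text
[ 0.6415 -0.024  -0.0136  0.5388 -0.0737 -0.0645  0.128   1.5037]
[[-0.6, 1.3], [0.6, 2.2], [0.6, -2.0], [0.5, -0.9], [-0.5, -1.4], [-0.5, -1.7], [1.2, -0.9], [2.1, -1.1], [0.5, -0.0], [0.5, 0.0], [-1.7, -0.2], [-1.2, -0.5], [0.0, 0.1], [0.3, 0.1], [0.6, -0.0], [-0.1, 0.1], [0.4, -0.2], [-0.6, -0.1], [0.2, 0.1], [0.3, 1.0], [0.1, 0.5], [0.4, -0.2], [-0.1, 0.3], [-0.6, -0.1], [-0.1, 0.1], [0.1, 0.2]]
batten in fence [-0.10199513 -0.05107788] -0.050871940032998664
```

```bash
sed -i "s/def res(p):/def res(p):\n    global jig\n    w=p[8]/; s/for c,u,P in jig: r.append(pt(c,place(P/for c,u,P in jig:\n      P=(-w if P[0]<-.1 else (.2-w if P[2]==.015 else P[0]),P[1],P[2]); r.append(pt(c,place(P/; s/1.5\],loss/1.5,.17],loss/" fit.py; python3 fit.py
```

```text
[ 0.6379 -0.0236 -0.0115  0.5388 -0.0737 -0.0645  0.1279  1.5709  0.17  ]
[[-0.6, 0.1], [0.6, 0.7], [0.5, -1.1], [0.4, 0.1], [-0.7, -0.2], [-0.6, -0.5], [0.2, -0.2], [1.4, -0.3], [-0.2, 1.1], [-0.6, 1.0], [-0.8, -0.7], [-0.3, -1.0], [0.0, 0.1], [0.3, 0.1], [0.6, -0.0], [-0.1, 0.1], [0.4, -0.2], [-0.6, -0.1], [0.2, 0.1], [0.3, 1.0], [0.2, -0.6], [0.6, -1.2], [-0.0, 0.4], [-0.5, -0.0], [-0.3, 0.0], [0.0, 0.3]]
batten in fence [-0.09846547 -0.05122484] -0.05300343134248271
```

Call:
drive_tool([
  [0, 0, -7.4, 0, 0, 0, -1],
  [0, 0, -7.4, 0, 0, 0, -1],
  [0, 0, -7.4, 0, 0, 0, -1],
  [0, 0, 0, -0.028, 0.035, 0, -1],
  [0, 0, 0, -0.028, 0.035, 0, -1],
  [0, 0, 0, -0.028, 0.035, 0, -1],
  [0, 0, 0, -0.028, 0.035, 0, -1],
  [0, 0, 0, -0.028, 0.035, 0, -1],
], newtons=30)

```text
clock: 1.1
tcp_pos: [0.3879, 0.3637, 0.231]
eef_rot: [0.711, 0.703, -0.0, -0.0]
ft_force: [0.7, 0.1, -0.2]
gripper_width: -0.0
```

Call:
drive_tool([
  [0, 0, 0, -0.028, 0.035, 0, -1],
  [0, 0, 0, -0.028, 0.035, 0, -1],
  [0, 0, 0, -0.028, 0.035, 0, -1],
  [0, 0, 0, -0.028, 0.035, 0, -1],
  [0, 0, 0, -0.028, 0.035, 0, -1],
  [0, 0, 0, -0.028, 0.035, 0, -1],
  [0, 0, 0, -0.028, 0.035, 0, -1],
  [0, 0, 0, 0, 0, 0, -1],
])

```text
clock: 2.1
tcp_pos: [0.6315, 0.1638, 0.2296]
eef_rot: [0.712, 0.702, -0.001, -0.0]
ft_force: [-0.1, -0.2, 0.9]
gripper_width: 0.001
```

```bash
cat > st.py <<'E'
from h import *
from scipy.spatial.transform import Rotation as Ro
p=np.load('p.npy'); s=ctrl.get_state()
c,sn=np.cos(p[2]),np.sin(p[2]); d=s['tcp_pos'][:2]-p[:2]
print('t',s['clock'],'fence xy',np.round([c*d[0]+sn*d[1],-sn*d[0]+c*d[1]],4),'z',round(s['tcp_pos'][2],4),'tcp',np.round(s['tcp_pos'],4),'F',np.round(s['ft_force'],2),'w',round(s['gripper_width'],3))
M=Ro.from_quat(s['eef_rot']).as_matrix(); print('toolx ang vs fence y (deg)',np.degrees(np.arctan2(M[1,0],M[0,0])-np.pi/2-p[2]),'z',np.round(M[:,2],4))
E
python3 st.py
```

```text
t 2.1 fence xy [-0.0085  0.1873] z 0.2296 tcp [0.6315 0.1638 0.2296] F [-0.1  -0.21  0.93] w 0.001
toolx ang vs fence y (deg) -0.17960227460077316 z [-1.7e-03 -6.0e-04 -1.0e+00]
```

Call:
drive_tool([
  [0, 0, 0, -0.02, 0.022, 0, -1],
  [0, 0, 0, -0.02, 0.022, 0, -1],
  [0, 0, 0, -0.019, 0.02, 0, -1],
  [0, 0, 0, 0, 0, 0.03, -1],
  [0, 0, 0, 0, 0, 0.03, -1],
  [0, 0, 0, 0, 0, 0.03, -1],
  [0, 0, 0, 0, 0, 0.03, -1],
  [0, 0, 0, 0, 0, 0, -1],
])

```text
clock: 3.1
tcp_pos: [0.6911, 0.107, 0.109]
eef_rot: [0.711, 0.703, -0.002, -0.002]
ft_force: [0.5, 1.0, 0.5]
gripper_width: 0.002
```

```bash
python3 st.py; python3 -c "
from h import *
d=snap('scene','s1.png'); im=d['img'][130:290,200:360,::-1]; cv2.imwrite('pics/s1c.png',cv2.resize(im,None,fx=3.7,fy=3.7,interpolation=cv2.INTER_CUBIC))"
```

```text
t 3.1 fence xy [0.0518 0.1312] z 0.109 tcp [0.6911 0.107  0.109 ] F [0.52 0.96 0.48] w 0.002
toolx ang vs fence y (deg) 0.04571789215255818 z [-0.005 -0.    -1.   ]
```

View pics/s1c.png

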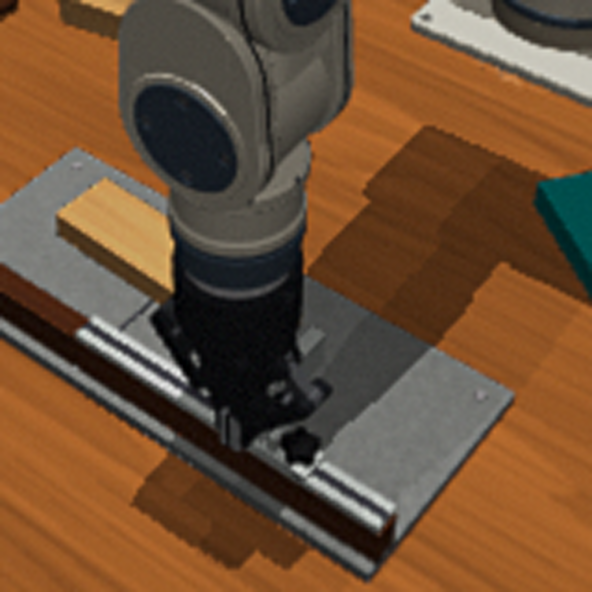

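Call:
drive_tool([
  [0, 0, 0, -0.003, -0.01, 0, -1],
  [0, 0, 0, 0, -0.01, 0, -1],
  [0, 0, 0, 0, -0.008, 0, -1],
  [0, 0, 0, 0, -0.008, 0, -1],
  [0, 0, 0, 0, -0.006, 0, -1],
  [0, 0, 0, 0, -0.005, 0, -1],
  [0, 0, 0, 0, -0.004, 0.001, -1],
  [0, 0, 0, 0, 0, 0, -1],
])

```text
clock: 4.15
tcp_pos: [0.6417, 0.104, 0.1101]
eef_rot: [0.711, 0.703, -0.0, -0.0]
ft_force: [0.6, -0.3, -0.4]
gripper_width: 0.0
```

```bash
python3 st.py
```

```text
t 4.15 fence xy [0.0024 0.1276] z 0.1101 tcp [0.6417 0.104  0.1101] F [ 0.63 -0.33 -0.42] w 0.0
toolx ang vs fence y (deg) 0.010655101192906411 z [-5.e-04  0.e+00 -1.e+00]
```

Call:
drive_tool([
  [0, 0, 0, 0, -0.006, 0.002, -1],
  [0, 0, 0, 0, -0.006, 0.004, -1],
  [0, 0, 0, 0, -0.005, 0.005, -1],
  [0, 0, 0, 0, -0.005, 0.005, -1],
  [0, 0, 0, 0, -0.004, 0.004, -1],
  [0, 0, 0, 0, -0.002, 0.003, -1],
  [0, 0, 0, 0, 0, 0.001, -1],
  [0, 0, 0, 0, 0, 0, -1],
])

```text
clock: 5.15
tcp_pos: [0.6141, 0.1043, 0.0862]
eef_rot: [0.711, 0.703, -0.0, -0.0]
ft_force: [0.1, -0.1, -0.3]
gripper_width: -0.002
```

```bash
python3 st.py
```

```text
t 5.15 fence xy [-0.0252  0.1276] z 0.0862 tcp [0.6141 0.1043 0.0862] F [ 0.15 -0.07 -0.31] w -0.002
toolx ang vs fence y (deg) 0.007203219565329212 z [-1.e-04 -0.e+00 -1.e+00]
```

Call:
drive_tool([
  [0, 0, 0, 0, -0.003, 0.002, -1],
  [0, 0, 0, 0, 0, 0.001, -1],
  [0, 0, 0, 0, 0, 0.001, -1],
  [0, 0, 0, 0, 0, 0, -1],
])

```text
clock: 5.65
tcp_pos: [0.6108, 0.1043, 0.0829]
eef_rot: [0.711, 0.703, 0.0, 0.0]
ft_force: [-3.2, -0.3, 7.5]
gripper_width: -0.001
```

```bash
python3 st.py
```

```text
t 5.65 fence xy [-0.0285  0.1276] z 0.0829 tcp [0.6108 0.1043 0.0829] F [-3.19 -0.27  7.5 ] w -0.001
toolx ang vs fence y (deg) 0.011306492966270077 z [ 2.e-04 -0.e+00 -1.e+00]
```

Call:
drive_tool([
  [0, 0, 0, 0, 0, 0.001, -1],
  [0, 0, 0, 0, 0, 0, -1],
  [0, 0, 0, 0, 0, -0.03, -1],
  [0, 0, 0, 0, 0, -0.03, -1],
  [0, 0, 0, -0.03, -0.025, 0, -1],
  [0, 0, 0, -0.03, -0.025, 0, -1],
  [0, 0, 0, -0.03, -0.025, 0, 1],
  [0, 0, 0, -0.03, -0.025, 0, 1],
])

```text
clock: 6.65
tcp_pos: [0.5089, -0.0154, 0.1413]
eef_rot: [0.711, 0.703, 0.0, 0.0]
ft_force: [1.1, -0.4, -0.6]
gripper_width: 0.42
```

Call:
drive_tool([
  [0, 0, 0, -0.025, -0.02, 0, 1],
  [0, 0, 0, -0.025, -0.02, 0, 1],
  [0, 0, 0, -0.02, 0, 0, 1],
  [0, 0, 0, 0, 0, 0, 1],
])

```text
clock: 7.15
tcp_pos: [0.4689, -0.0851, 0.1414]
eef_rot: [0.712, 0.702, 0.0, 0.0]
ft_force: [0.6, 0.7, 1.2]
gripper_width: 0.997
```

```bash
python3 st.py; python3 -c "
from h import *
d=snap('scene','s2.png'); im=d['img'][165:290,170:340,::-1]; cv2.imwrite('pics/s2c.png',cv2.resize(im,None,fx=4.6,fy=4.6,interpolation=cv2.INTER_CUBIC))"
```

```text
t 7.15 fence xy [-0.1683 -0.0635] z 0.1414 tcp [ 0.4689 -0.0851  0.1414] F [0.62 0.74 1.24] w 0.997
toolx ang vs fence y (deg) -0.10975399662699332 z [ 5.e-04 -3.e-04 -1.e+00]
```

View pics/s2c.png

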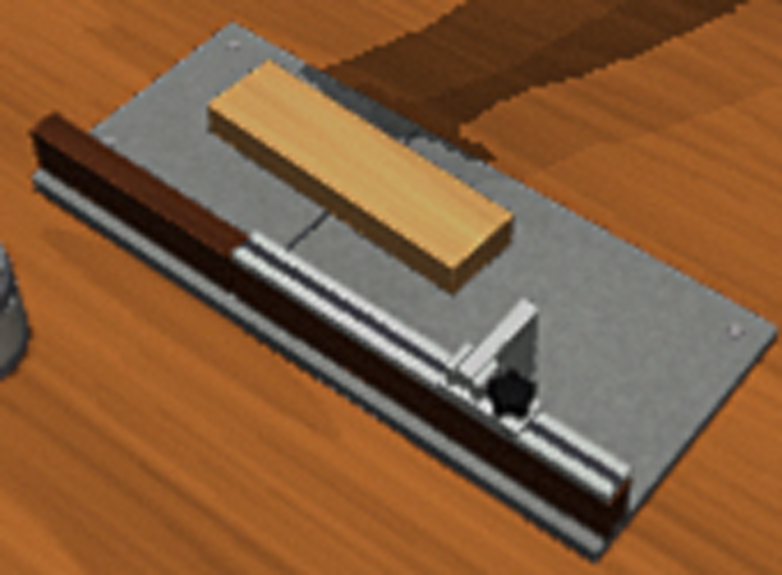

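The stop is down: the foot stands in front of the fence around (510,340). The batten hasn't moved yet. I'll descend with the fingers open and push it to the fence.

Call:
drive_tool([
  [0, 0, 0, 0.005, 0, 0.03, 1],
  [0, 0, 0, 0, 0, 0.03, 1],
  [0, 0, 0, 0, 0, 0.03, 1],
  [0, 0, 0, 0, 0, 0.02, 1],
  [0, 0, 0, 0, 0, 0.012, 1],
  [0, 0, 0, 0, 0, 0.004, 1],
  [0, 0, 0, 0, 0, 0, 1],
])

```text
clock: 8.07
tcp_pos: [0.4692, -0.079, 0.0156]
eef_rot: [0.711, 0.703, 0.0, 0.0]
ft_force: [-0.3, 0.0, -0.2]
gripper_width: 1.001
```

```bash
python3 st.py;  python3 -c "
from h import *
d=snap('scene','s3.png'); im=d['img'][150:275,170:340,::-1]; cv2.imwrite('pics/s3c.png',cv2.resize(im,None,fx=4.6,fy=4.6,interpolation=cv2.INTER_CUBIC))"
```

```text
t 8.075 fence xy [-0.168  -0.0573] z 0.0156 tcp [ 0.4692 -0.079   0.0156] F [-0.32  0.01 -0.19] w 1.001
toolx ang vs fence y (deg) 0.022151301307629816 z [ 3.e-04 -1.e-04 -1.e+00]
```

View pics/s3c.png

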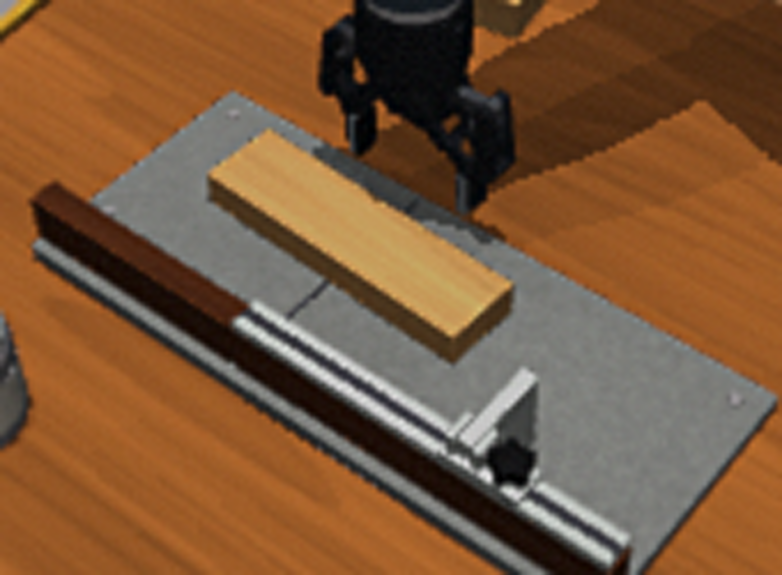

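Call:
drive_tool([
  [0, 0, 0, 0, 0.01, 0.003, 1],
  [0, 0, 0, 0, 0.01, 0, 1],
  [0, 0, 0, 0, 0.01, 0, 1],
  [0, 0, 0, 0, 0.01, 0, 1],
  [0, 0, 0, 0, 0.01, 0, 1],
  [0, 0, 0, 0, 0.01, 0, 1],
  [0, 0, 0, 0, 0.01, 0, 1],
  [0, 0, 0, 0, 0.01, 0, 1],
])

```text
clock: 9.12
tcp_pos: [0.5496, -0.08, 0.0122]
eef_rot: [0.711, 0.703, 0.0, -0.0]
ft_force: [-2.5, -0.3, 1.2]
gripper_width: 1.003
```

```bash
python3 st.py;  python3 -c "
from h import *
d=snap('scene','s4.png'); im=d['img'][150:275,170:340,::-1]; cv2.imwrite('pics/s4c.png',cv2.resize(im,None,fx=4.6,fy=4.6,interpolation=cv2.INTER_CUBIC))"
```

```text
t 9.125 fence xy [-0.0876 -0.0574] z 0.0122 tcp [ 0.5496 -0.08    0.0122] F [-2.51 -0.28  1.2 ] w 1.003
toolx ang vs fence y (deg) 0.008980352397051639 z [ 0.e+00  1.e-04 -1.e+00]
```

View pics/s4c.png

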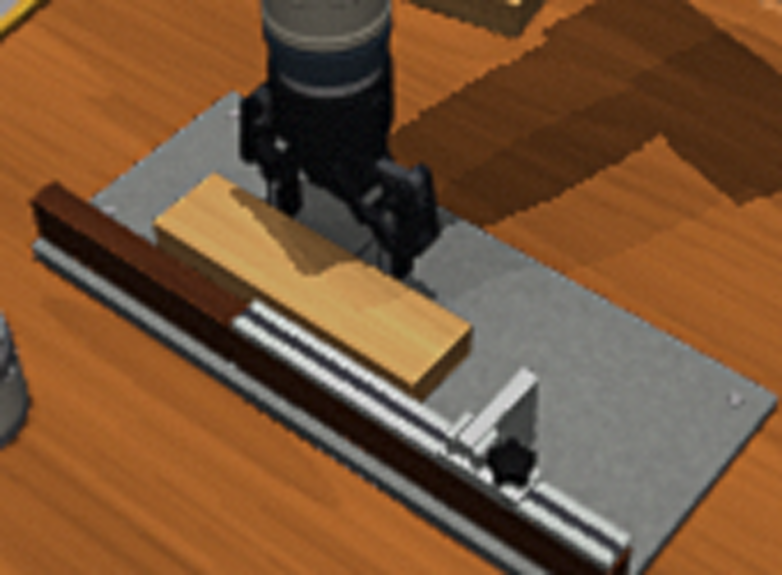

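The batten is sliding and squaring up, with about 16 mm left. I'll keep going until the force shows fence contact.

Call:
drive_tool([
  [0, 0, 0, 0, 0.005, 0, 1],
  [0, 0, 0, 0, 0.004, 0, 1],
  [0, 0, 0, 0, 0.003, 0, 1],
  [0, 0, 0, 0, 0, 0, 1],
])

```text
clock: 9.68
tcp_pos: [0.5613, -0.0802, 0.0123]
eef_rot: [0.711, 0.703, 0.0, 0.0]
ft_force: [-0.1, -0.2, -0.3]
gripper_width: 0.998
```

Call:
drive_tool([
  [0, 0, 0, 0, 0.001, 0, 1],
  [0, 0, 0, 0, 0.001, 0, 1],
  [0, 0, 0, 0, 0, 0, 1],
])

```text
clock: 10.05
tcp_pos: [0.5629, -0.0801, 0.0123]
eef_rot: [0.711, 0.703, -0.0, -0.0]
ft_force: [-1.0, 0.6, 1.5]
gripper_width: 0.997
```

Call:
drive_tool([
  [0, 0, 0, 0, 0.001, 0, 1],
  [0, 0, 0, 0, 0.001, 0, 1],
  [0, 0, 0, 0, 0.001, 0, 1],
  [0, 0, 0, 0, 0, 0, 1],
])

```text
clock: 10.55
tcp_pos: [0.5661, -0.0802, 0.0123]
eef_rot: [0.711, 0.703, 0.0, 0.0]
ft_force: [-1.3, -0.5, 0.9]
gripper_width: 1.0
```

Call:
drive_tool([
  [0, 0, 0, 0, 0.001, 0, 1],
  [0, 0, 0, 0, 0.001, 0, 1],
  [0, 0, 0, 0, 0, 0, 1],
])

```text
clock: 10.92
tcp_pos: [0.5681, -0.0802, 0.0123]
eef_rot: [0.711, 0.703, 0.0, 0.0]
ft_force: [-1.4, 0.5, 1.2]
gripper_width: 1.0
```

Call:
drive_tool([
  [0, 0, 0, 0, 0.001, 0, 1],
  [0, 0, 0, 0, 0.001, 0, 1],
  [0, 0, 0, 0, 0, 0, 1],
])

```text
clock: 11.3
tcp_pos: [0.5682, -0.0802, 0.0122]
eef_rot: [0.711, 0.703, -0.001, -0.001]
ft_force: [-11.4, -2.0, 8.2]
gripper_width: 0.998
```

```bash
python3 st.py;  python3 -c "
from h import *
d=snap('scene','s5.png'); im=d['img'][165:290,170:340,::-1]; cv2.imwrite('pics/s5c.png',cv2.resize(im,None,fx=4.6,fy=4.6,interpolation=cv2.INTER_CUBIC))
d=snap('top','t5.png'); im=d['img'][140:220,175:330,::-1]; cv2.imwrite('pics/t5c.png',cv2.resize(im,None,fx=4.6,fy=4.6,interpolation=cv2.INTER_CUBIC))"
```

```text
t 11.3 fence xy [-0.069  -0.0574] z 0.0122 tcp [ 0.5682 -0.0802  0.0122] F [-11.43  -2.01   8.16] w 0.998
toolx ang vs fence y (deg) -0.006505414111609743 z [-3.2e-03 -1.0e-04 -1.0e+00]
```

View pics/s5c.png

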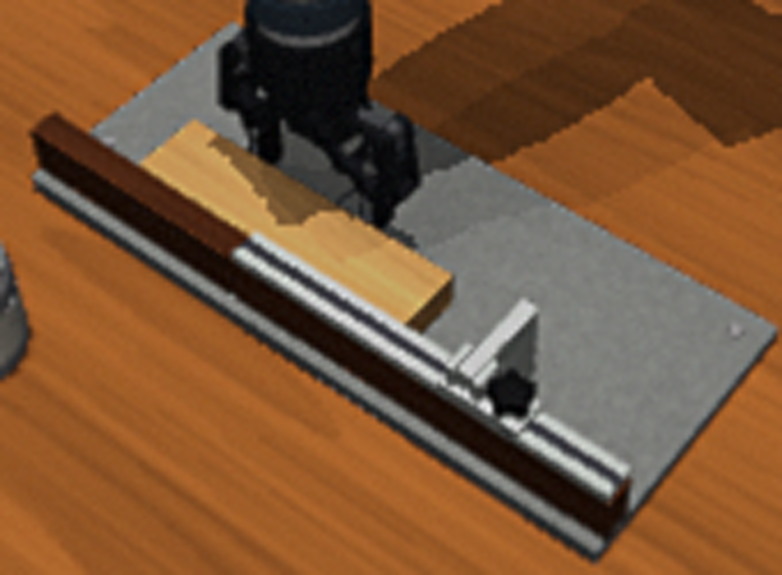

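View pics/t5c.png

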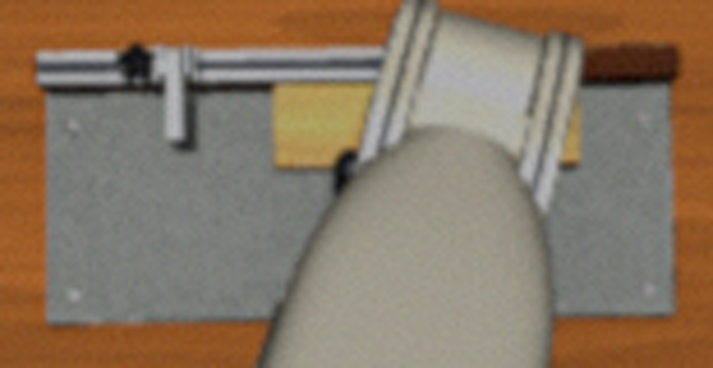

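The batten is against the fence (−11 N, and its top edge meets the fence line). Next I'll back off, lift, close the fingers and go to its right end.

Call:
drive_tool([
  [0, 0, 0, 0, -0.002, 0, 1],
  [0, 0, 0, 0, -0.015, 0, 1],
  [0, 0, 0, 0, -0.015, -0.02, 1],
  [0, 0, 0, 0, 0, -0.04, 1],
  [0, 0, 0, 0, 0, -0.04, -1],
  [0, 0, 0, -0.04, 0.02, 0, -1],
  [0, 0, 0, -0.04, 0.02, 0, -1],
  [0, 0, 0, -0.04, 0.02, 0, -1],
])

```text
clock: 12.4
tcp_pos: [0.5967, -0.2016, 0.1125]
eef_rot: [0.711, 0.703, 0.0, 0.0]
ft_force: [-0.0, 0.4, -0.4]
gripper_width: 0.142
```

Call:
drive_tool([
  [0, 0, 0, -0.035, 0.009, 0, -1],
  [0, 0, 0, 0, 0, 0, -1],
  [0, 0, 0, 0, 0, 0, -1],
])

```text
clock: 12.78
tcp_pos: [0.6045, -0.2352, 0.112]
eef_rot: [0.711, 0.703, 0.0, -0.0]
ft_force: [0.7, -0.3, 0.0]
gripper_width: 0.004
```

```bash
python3 st.py;  python3 -c "
from h import *
d=snap('scene','s6.png'); im=d['img'][125:250,150:320,::-1]; cv2.imwrite('pics/s6c.png',cv2.resize(im,None,fx=4.6,fy=4.6,interpolation=cv2.INTER_CUBIC))"
```

```text
t 12.775 fence xy [-0.0309 -0.212 ] z 0.112 tcp [ 0.6045 -0.2352  0.112 ] F [ 0.74 -0.29  0.01] w 0.004
toolx ang vs fence y (deg) -0.010393192952482581 z [-6.e-04  6.e-04 -1.e+00]
```

View pics/s6c.png

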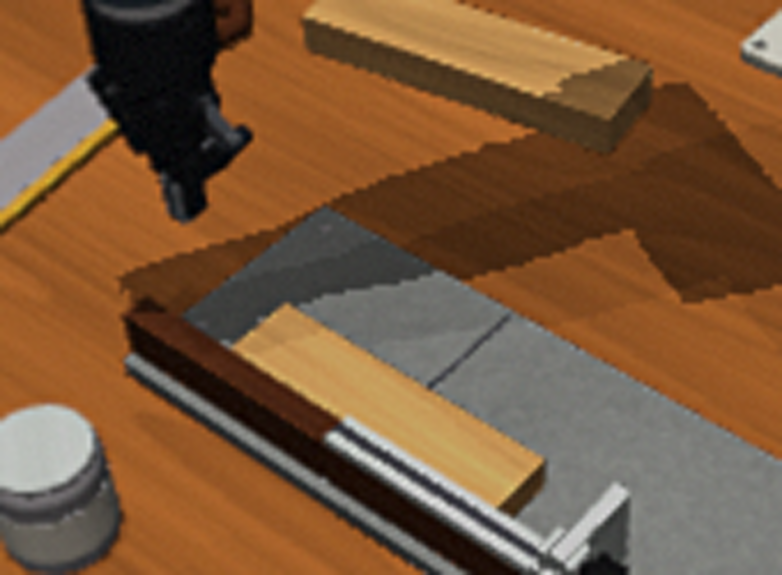

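Call:
drive_tool([
  [0, 0, 0, 0, 0, 0.03, -1],
  [0, 0, 0, 0, 0, 0.03, -1],
  [0, 0, 0, 0, 0, 0.02, -1],
  [0, 0, 0, 0, 0, 0.004, -1],
  [0, 0, 0, 0.01, 0, 0, -1],
  [0, 0, 0, 0.01, 0, 0, -1],
  [0, 0, 0, 0.01, 0, 0, -1],
  [0, 0, 0, 0, 0, 0, -1],
])

```text
clock: 13.82
tcp_pos: [0.6057, -0.2046, 0.0288]
eef_rot: [0.711, 0.704, 0.0, 0.0]
ft_force: [-0.6, -0.1, -0.2]
gripper_width: -0.004
```

Call:
drive_tool([
  [0, 0, 0, 0.01, 0, 0, -1],
  [0, 0, 0, 0.01, 0, 0, -1],
  [0, 0, 0, 0.01, 0, 0, -1],
  [0, 0, 0, 0.01, 0, 0, -1],
  [0, 0, 0, 0.01, 0, 0, -1],
  [0, 0, 0, 0, 0, 0, -1],
])

```text
clock: 14.58
tcp_pos: [0.606, -0.1544, 0.0282]
eef_rot: [0.711, 0.704, 0.0, -0.0]
ft_force: [0.1, -0.0, 0.5]
gripper_width: 0.001
```

```bash
python3 st.py;  python3 -c "
from h import *
d=snap('scene','s7.png'); im=d['img'][165:290,170:340,::-1]; cv2.imwrite('pics/s7c.png',cv2.resize(im,None,fx=4.6,fy=4.6,interpolation=cv2.INTER_CUBIC))"
```

```text
t 14.575 fence xy [-0.0304 -0.1312] z 0.0282 tcp [ 0.606  -0.1544  0.0282] F [ 0.1  -0.02  0.55] w 0.001
toolx ang vs fence y (deg) 0.07674075283764499 z [-3.e-04  8.e-04 -1.e+00]
```

View pics/s7c.png

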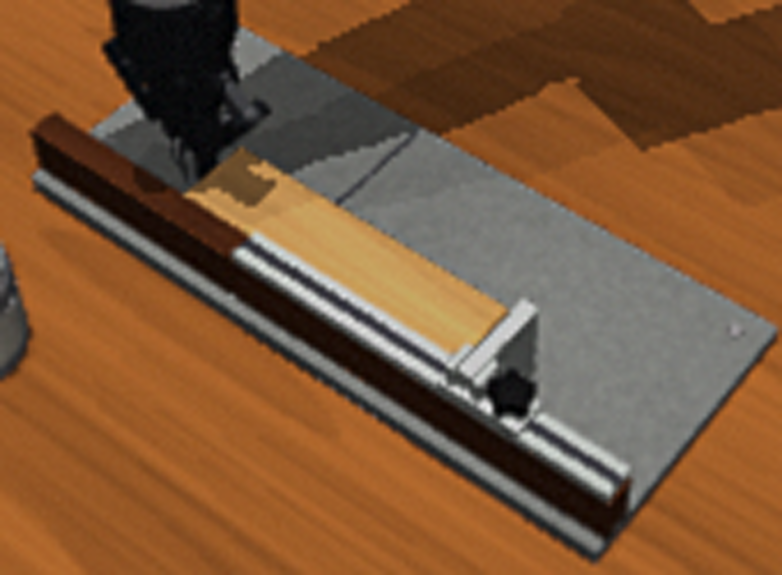

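Call:
drive_tool([
  [0, 0, 0, 0.006, 0, 0, -1],
  [0, 0, 0, 0.004, 0, 0, -1],
  [0, 0, 0, 0.002, 0, 0, -1],
  [0, 0, 0, 0, 0, 0, -1],
])

```text
clock: 15.12
tcp_pos: [0.6062, -0.1434, 0.0282]
eef_rot: [0.711, 0.703, 0.0, -0.0]
ft_force: [-0.5, -0.5, 0.1]
gripper_width: 0.001
```

Call:
drive_tool([
  [0, 0, 0, 0.001, 0, 0, -1],
  [0, 0, 0, 0.001, 0, 0, -1],
  [0, 0, 0, 0, 0, 0, -1],
])

```text
clock: 15.5
tcp_pos: [0.6062, -0.1417, 0.0283]
eef_rot: [0.711, 0.703, -0.0, -0.0]
ft_force: [-0.6, -0.9, -0.2]
gripper_width: -0.0
```

Call:
drive_tool([
  [0, 0, 0, 0.001, 0, 0, -1],
  [0, 0, 0, 0.001, 0, 0, -1],
  [0, 0, 0, 0, 0, 0, -1],
])

```text
clock: 15.88
tcp_pos: [0.6062, -0.1395, 0.0283]
eef_rot: [0.711, 0.703, 0.0, -0.0]
ft_force: [0.6, -1.0, 0.3]
gripper_width: 0.0
```

Call:
drive_tool([
  [0, 0, 0, 0.001, 0, 0, -1],
  [0, 0, 0, 0.001, 0, 0, -1],
  [0, 0, 0, 0, 0, 0, -1],
])

```text
clock: 16.25
tcp_pos: [0.6063, -0.1375, 0.0283]
eef_rot: [0.711, 0.703, 0.0, -0.0]
ft_force: [-0.3, -0.2, 1.3]
gripper_width: -0.0
```

Call:
drive_tool([
  [0, 0, 0, 0.001, 0, 0, -1],
  [0, 0, 0, 0.001, 0, 0, -1],
  [0, 0, 0, 0, 0, 0, -1],
])

```text
clock: 16.62
tcp_pos: [0.6063, -0.1355, 0.0283]
eef_rot: [0.711, 0.703, 0.0, -0.0]
ft_force: [0.2, -0.6, 1.2]
gripper_width: -0.002
```

```bash
python3 st.py
```

```text
t 16.625 fence xy [-0.0303 -0.1123] z 0.0283 tcp [ 0.6063 -0.1355  0.0283] F [ 0.18 -0.63  1.17] w -0.002
toolx ang vs fence y (deg) 0.013587662494222793 z [-0.e+00  1.e-04 -1.e+00]
```

Call:
drive_tool([
  [0, 0, 0, 0.001, 0, 0, -1],
  [0, 0, 0, 0, 0, 0, -1],
])

```text
clock: 16.88
tcp_pos: [0.6064, -0.1351, 0.0283]
eef_rot: [0.711, 0.703, -0.0, 0.0]
ft_force: [0.1, -3.6, -0.9]
gripper_width: -0.003
```

Call:
drive_tool([
  [0, 0, 0, 0.001, 0, 0, -1],
  [0, 0, 0, 0, 0, 0, -1],
])

```text
clock: 17.12
tcp_pos: [0.6064, -0.1348, 0.0284]
eef_rot: [0.711, 0.703, -0.001, 0.001]
ft_force: [-0.1, -6.8, -1.0]
gripper_width: 0.003
```

Call:
drive_tool([
  [0, 0, 0, 0.001, 0, 0, -1],
  [0, 0, 0, 0, 0, 0, -1],
])

```text
clock: 17.38
tcp_pos: [0.6065, -0.1347, 0.0286]
eef_rot: [0.712, 0.703, -0.001, 0.001]
ft_force: [-0.3, -11.4, 0.3]
gripper_width: -0.0
```

Butted against the stop (−11 N). I'll do one more flush push on the long side.

Call:
drive_tool([
  [0, 0, 0, -0.003, 0, 0, -1],
  [0, 0, 0, -0.02, 0, 0, -1],
  [0, 0, 0, 0, 0, -0.04, -1],
  [0, 0, 0, 0, 0, -0.04, -1],
  [0, 0, 0, 0.03, -0.03, 0, 1],
  [0, 0, 0, 0.03, -0.03, 0, 1],
  [0, 0, 0, 0.03, -0.015, 0, 1],
  [0, 0, 0, 0.03, 0, 0, 1],
])

```text
clock: 18.38
tcp_pos: [0.5315, -0.0346, 0.1087]
eef_rot: [0.711, 0.703, 0.0, -0.0]
ft_force: [0.3, -0.5, 0.5]
gripper_width: 0.848
```

Call:
drive_tool([
  [0, 0, 0, 0.025, 0, 0.03, 1],
  [0, 0, 0, 0, 0, 0.03, 1],
  [0, 0, 0, 0, 0, 0.025, 1],
  [0, 0, 0, 0, 0, 0.01, 1],
  [0, 0, 0, 0, 0, 0, 1],
])

```text
clock: 19.0
tcp_pos: [0.5327, -0.0102, 0.0131]
eef_rot: [0.711, 0.703, -0.0, -0.0]
ft_force: [-0.1, 0.0, -1.0]
gripper_width: 1.001
```

```bash
python3 st.py;  python3 -c "
from h import *
d=snap('scene','s8.png'); im=d['img'][165:290,170:340,::-1]; cv2.imwrite('pics/s8c.png',cv2.resize(im,None,fx=4.6,fy=4.6,interpolation=cv2.INTER_CUBIC))"
```

```text
t 19.0 fence xy [-0.1053  0.0122] z 0.0131 tcp [ 0.5327 -0.0102  0.0131] F [-0.14  0.04 -1.02] w 1.001
toolx ang vs fence y (deg) -0.011996833554873576 z [-8.e-04  3.e-04 -1.e+00]
```

View pics/s8c.png

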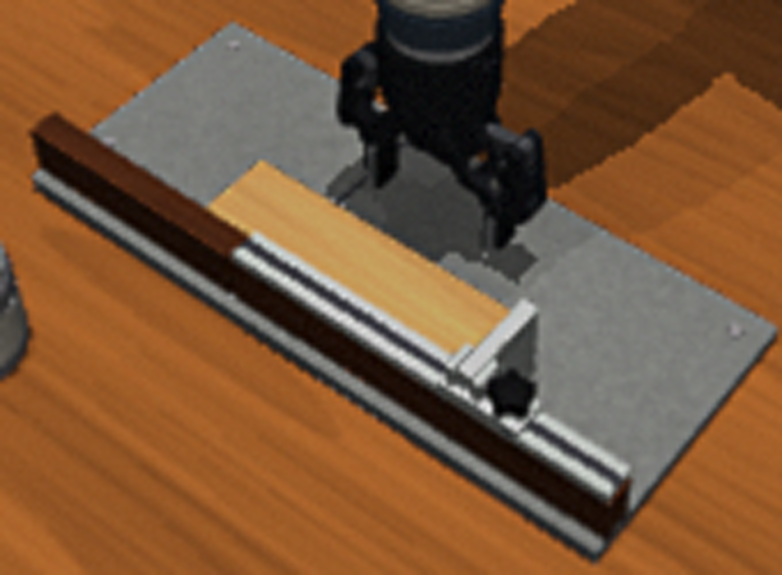

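Call:
drive_tool([
  [0, 0, 0, 0, 0.012, 0, 1],
  [0, 0, 0, 0, 0.012, 0, 1],
  [0, 0, 0, 0, 0.006, 0, 1],
  [0, 0, 0, 0, 0.003, 0, 1],
  [0, 0, 0, 0, 0.002, 0, 1],
  [0, 0, 0, 0, 0, 0, 1],
])

```text
clock: 19.8
tcp_pos: [0.5676, -0.0102, 0.0132]
eef_rot: [0.711, 0.703, -0.0, -0.0]
ft_force: [0.0, 0.3, 0.1]
gripper_width: 1.0
```

Call:
drive_tool([
  [0, 0, 0, 0, 0.001, 0, 1],
  [0, 0, 0, 0, 0.001, 0, 1],
  [0, 0, 0, 0, 0, 0, 1],
])

```text
clock: 20.18
tcp_pos: [0.569, -0.0102, 0.0132]
eef_rot: [0.711, 0.703, -0.001, -0.0]
ft_force: [-5.8, -0.5, 3.8]
gripper_width: 0.996
```

```bash
python3 st.py
```

```text
t 20.175 fence xy [-0.069   0.0126] z 0.0132 tcp [ 0.569  -0.0102  0.0132] F [-5.81 -0.5   3.78] w 0.996
toolx ang vs fence y (deg) 0.0073824571626189585 z [-0.0014 -0.     -1.    ]
```

Call:
drive_tool([
  [0, 0, 0, 0, 0.001, 0, 1],
  [0, 0, 0, 0, 0.001, 0, 1],
  [0, 0, 0, 0, 0, 0, 1],
  [0, 0, 0, 0, -0.003, 0, 1],
  [0, 0, 0, 0, -0.015, 0, 1],
  [0, 0, 0, 0, -0.02, -0.01, 1],
  [0, 0, 0, 0, -0.03, -0.05, 1],
  [0, 0, 0, 0, -0.03, -0.06, 1],
])

```text
clock: 21.18
tcp_pos: [0.4738, -0.009, 0.1297]
eef_rot: [0.711, 0.703, -0.0, -0.001]
ft_force: [0.9, 0.3, -0.1]
gripper_width: 0.998
```

Call:
drive_tool([
  [0, 0, 0, 0, 0, -0.06, 1],
  [0, 0, 0, 0.05, 0, -0.02, 1],
  [0, 0, 0, 0.05, 0, 0, 1],
  [0, 0, 0, 0.05, 0, 0, 1],
  [0, 0, 0, 0.05, 0, 0, 1],
  [0, 0, 0, 0.05, 0, 0, 1],
  [0, 0, 0, 0.05, 0, 0, 1],
  [0, 0, 0, 0, 0, 0, 1],
])

```text
clock: 22.18
tcp_pos: [0.4783, 0.2935, 0.2086]
eef_rot: [0.71, 0.704, 0.0, -0.0]
ft_force: [-0.0, -0.4, 1.4]
gripper_width: 1.003
```

```bash
python3 st.py;  python3 -c "
from h import *
d=snap('scene','s9.png'); im=d['img'][200:260,205:305,::-1]; cv2.imwrite('pics/s9c.png',cv2.resize(im,None,fx=7.8,fy=7.8,interpolation=cv2.INTER_CUBIC))
d=snap('top','t9.png'); im=d['img'][140:220,175:330,::-1]; cv2.imwrite('pics/t9c.png',cv2.resize(im,None,fx=4.6,fy=4.6,interpolation=cv2.INTER_CUBIC))"
```

```text
t 22.175 fence xy [-0.1632  0.3152] z 0.2086 tcp [0.4783 0.2935 0.2086] F [-0.04 -0.42  1.36] w 1.003
toolx ang vs fence y (deg) 0.23035840421485462 z [-3.e-04  5.e-04 -1.e+00]
```

View pics/s9c.png

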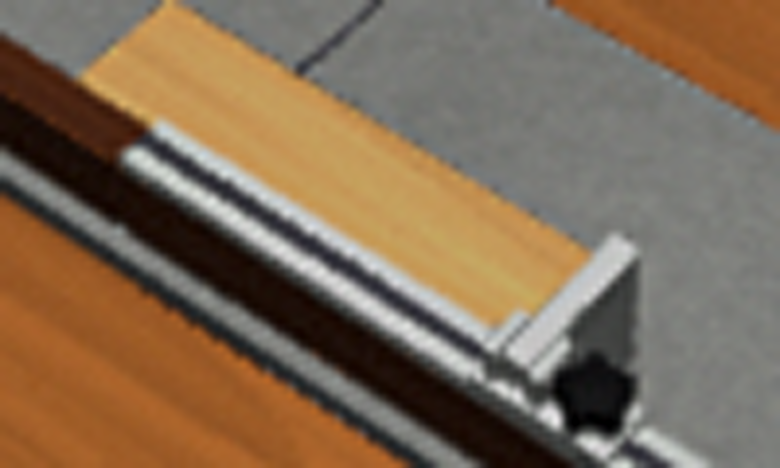

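View pics/t9c.png

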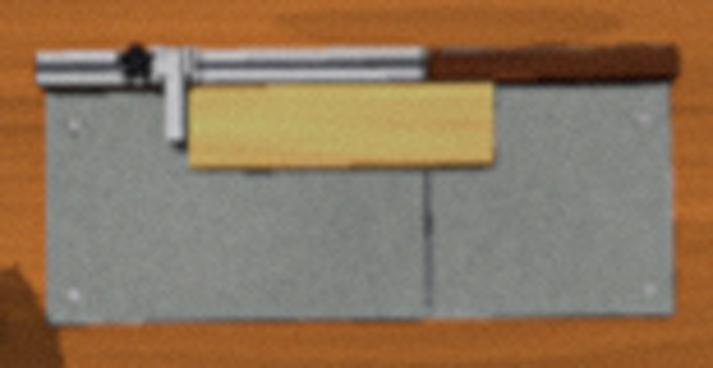

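Flush along the fence, the end meets the stop (foot edge (187,140), batten edge (189,150) in the top crop) and the stop is flat. The long-side push could have slid the batten along slightly, so I'll touch the right end again to confirm the butt position.

Call:
drive_tool([
  [0, 0, 0, -0.055, 0.015, 0, -1],
  [0, 0, 0, -0.055, 0.015, 0, -1],
  [0, 0, 0, -0.055, 0.015, 0, -1],
  [0, 0, 0, -0.055, 0.015, 0, -1],
  [0, 0, 0, -0.055, 0.015, 0, -1],
  [0, 0, 0, -0.055, 0.015, 0, -1],
  [0, 0, 0, -0.055, 0.015, 0, -1],
  [0, 0, 0, -0.055, 0.015, 0, -1],
])

```text
clock: 23.28
tcp_pos: [0.5934, -0.1537, 0.2096]
eef_rot: [0.712, 0.702, 0.0, 0.0]
ft_force: [0.6, 0.1, 0.2]
gripper_width: -0.0
```

Call:
drive_tool([
  [0, 0, 0, -0.035, 0.013, 0, -1],
  [0, 0, 0, 0, 0, 0, -1],
  [0, 0, 0, 0, 0, 0, -1],
])

```text
clock: 23.65
tcp_pos: [0.6058, -0.1861, 0.2092]
eef_rot: [0.712, 0.703, -0.0, -0.0]
ft_force: [0.1, -0.1, -0.5]
gripper_width: -0.003
```

```bash
python3 st.py
```

```text
t 23.65 fence xy [-0.0302 -0.1629] z 0.2092 tcp [ 0.6058 -0.1861  0.2092] F [ 0.15 -0.13 -0.54] w -0.003
toolx ang vs fence y (deg) -0.0770494154721331 z [-4.e-04  4.e-04 -1.e+00]
```

Target TCP y is −0.135. I'll descend 0.181, advance 0.048, then go slowly.

Call:
drive_tool([
  [0, 0, 0, 0, 0, 0.05, -1],
  [0, 0, 0, 0, 0, 0.05, -1],
  [0, 0, 0, 0, 0, 0.05, -1],
  [0, 0, 0, 0.01, 0, 0.025, -1],
  [0, 0, 0, 0.01, 0, 0.006, -1],
  [0, 0, 0, 0.014, 0, 0, -1],
  [0, 0, 0, 0.01, 0, 0, -1],
  [0, 0, 0, 0, 0, 0, -1],
])

```text
clock: 24.65
tcp_pos: [0.6079, -0.1408, 0.0295]
eef_rot: [0.711, 0.704, 0.0, 0.001]
ft_force: [1.0, 0.1, -0.4]
gripper_width: 0.003
```

Call:
drive_tool([
  [0, 0, 0, 0.003, 0, 0, -1],
  [0, 0, 0, 0, 0, 0, -1],
])

```text
clock: 24.9
tcp_pos: [0.6074, -0.1388, 0.0284]
eef_rot: [0.711, 0.703, 0.0, 0.0]
ft_force: [0.2, -0.8, 0.6]
gripper_width: -0.0
```

Call:
drive_tool([
  [0, 0, 0, 0.002, 0, 0, -1],
  [0, 0, 0, 0, 0, 0, -1],
])

```text
clock: 25.15
tcp_pos: [0.6073, -0.1367, 0.0281]
eef_rot: [0.711, 0.703, -0.0, -0.0]
ft_force: [0.4, -0.1, -1.1]
gripper_width: -0.005
```

Call:
drive_tool([
  [0, 0, 0, 0.001, 0, 0, -1],
  [0, 0, 0, 0, 0, 0, -1],
])

```text
clock: 25.4
tcp_pos: [0.6073, -0.1357, 0.0281]
eef_rot: [0.711, 0.703, -0.0, -0.0]
ft_force: [0.2, -0.1, -0.3]
gripper_width: 0.005
```

Call:
drive_tool([
  [0, 0, 0, 0.001, 0, 0, -1],
  [0, 0, 0, 0, 0, 0, -1],
])

```text
clock: 25.65
tcp_pos: [0.6074, -0.1351, 0.0282]
eef_rot: [0.711, 0.703, -0.0, 0.0]
ft_force: [0.1, -3.2, -1.4]
gripper_width: -0.003
```

Call:
drive_tool([
  [0, 0, 0, 0.001, 0, 0, -1],
  [0, 0, 0, 0, 0, 0, -1],
])

```text
clock: 25.9
tcp_pos: [0.6074, -0.1349, 0.0283]
eef_rot: [0.711, 0.703, -0.001, 0.001]
ft_force: [-1.2, -8.5, 0.1]
gripper_width: -0.001
```

The contact point is the same as before, so the batten never left the stop. I'll retreat and take a last look.

Call:
drive_tool([
  [0, 0, 0, -0.003, 0, 0, -1],
  [0, 0, 0, -0.02, 0, 0, -1],
  [0, 0, 0, -0.02, 0, -0.01, -1],
  [0, 0, 0, 0, 0, -0.06, -1],
  [0, 0, 0, 0, 0, -0.06, -1],
  [0, 0, 0, 0, -0.03, -0.05, -1],
  [0, 0, 0, -0.03, -0.05, 0, -1],
  [0, 0, 0, -0.03, -0.05, 0, -1],
])

```text
clock: 26.9
tcp_pos: [0.475, -0.2367, 0.2096]
eef_rot: [0.711, 0.703, 0.0, 0.001]
ft_force: [0.8, -0.4, 0.8]
gripper_width: -0.003
```

Call:
drive_tool([
  [0, 0, 0, -0.03, -0.03, 0, -1],
  [0, 0, 0, 0, 0, 0, -1],
  [0, 0, 0, 0, 0, 0, -1],
])

```text
clock: 27.28
tcp_pos: [0.4459, -0.2657, 0.2088]
eef_rot: [0.712, 0.703, 0.0, 0.0]
ft_force: [-0.3, -0.6, -0.6]
gripper_width: 0.001
```

```bash
python3 st.py;  python3 -c "
from h import *
d=snap('scene','s10.png')
d=snap('top','t10.png'); im=d['img'][140:220,175:330,::-1]; cv2.imwrite('pics/t10c.png',cv2.resize(im,None,fx=4.6,fy=4.6,interpolation=cv2.INTER_CUBIC))"
```

```text
t 27.275 fence xy [-0.1892 -0.2443] z 0.2088 tcp [ 0.4459 -0.2657  0.2088] F [-0.28 -0.56 -0.58] w 0.001
toolx ang vs fence y (deg) -0.0755718387955473 z [ 9.e-04 -3.e-04 -1.e+00]
```

View pics/s10.png

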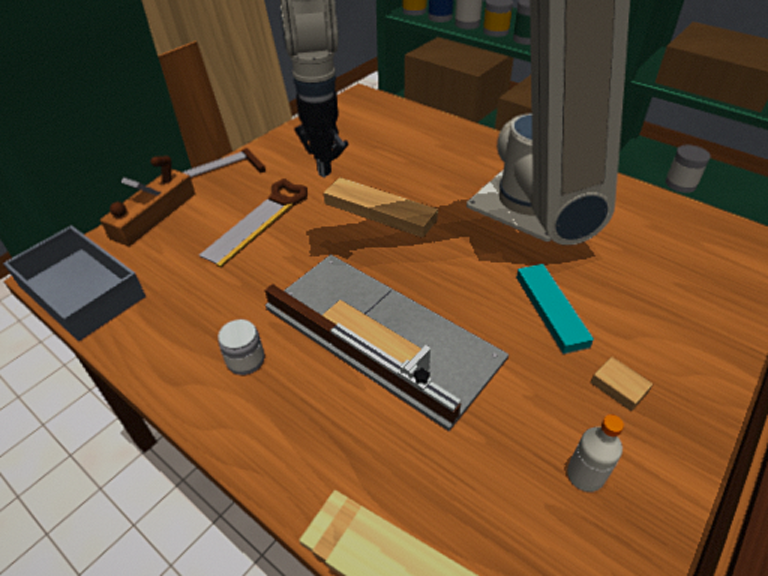

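View pics/t10c.png

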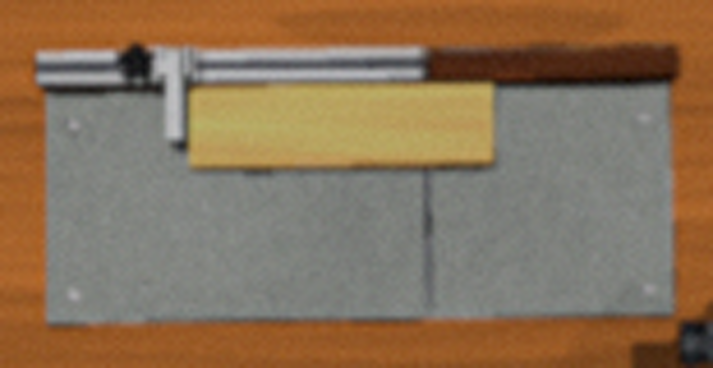

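The picture shows everything else in place and the hand clear. As a last check I'll measure the batten's angle against the fence edges.

```bash
cat > chk.py <<'E'
from h import *
d=load('t10.png'); im=d['img'].astype(float)
def edge(cols,r0,r1,z,ch):
    P=[]
    for c in cols:
        g=np.diff(ch[r0:r1,c]); k=np.argmax(abs(g)); 
        w=abs(g)**2; s=slice(max(0,k-1),k+2); r=r0+.5+(np.arange(len(g))[s]*w[s]).sum()/w[s].sum()
        P.append(onz(d,(c,r),z))
    P=np.array(P); a=np.polyfit(P[:,1],P[:,0],1); r=P[:,0]-np.polyval(a,P[:,1]); m=abs(r)<.0015
    a=np.polyfit(P[m,1],P[m,0],1); return a[0],np.polyval(a,-.02),np.std(r[m]),m.sum()
sat=im[:,:,0]-im[:,:,2]
print('batten near',edge(range(219,280),170,182,.043,sat))
print('batten far/fence line',edge(range(219,265),153,163,.043,sat))
print('board near',edge(range(190,318),203,215,.015,sat))
g=im.sum(2)
print('fence dark front (right)',edge(range(286,318),153,163,.053,g))
print('track rear',edge(range(222,264),145,153,.061,g))
print('fence rear right',edge(range(272,318),145,153,.053,g))
E
python3 chk.py
```

```text
batten near (np.float64(0.01280846234825876), np.float64(0.5774587645340988), np.float64(0.0003511654908319684), np.int64(61))
batten far/fence line (np.float64(0.015672022143974767), np.float64(0.638799124808069), np.float64(0.00019828277726899324), np.int64(46))
board near (np.float64(0.011374001584168118), np.float64(0.4677005399201301), np.float64(0.0004364942497730128), np.int64(128))
fence dark front (right) (np.float64(0.007891182779580511), np.float64(0.6318368172095307), np.float64(0.0002866371804982165), np.int64(32))
track rear (np.float64(0.006986390485772836), np.float64(0.6617717627942225), np.float64(0.0004785751531306591), np.int64(41))
fence rear right (np.float64(-0.01564954106659157), np.float64(0.6561889147688871), np.float64(0.0005101768276681392), np.int64(31))
```

```bash
python3 -c "
from bench import finish_job
print(finish_job())"
```

```text
the job is handed in; nothing more can be done
None
```

I handed the job in at about 27 s. The flip stop is down, and the batten lies flush along the fence with its end against the stop. The hand is clear, and `finish_job()` reports no verdict.

**What I did**
- I swung the stop over from behind and pressed it onto its rest; the fingertips met 7.5 N at 83 mm.
- I slid the batten squarely to the fence with the open fingertips, then along it to the stop with the fingers closed.
- I pressed the long side once more and touched the right end again to confirm.

**What the checks showed**
- **Fence:** both long-side pushes met the fence at the same depth.
- **Stop:** both end pushes met the stop at TCP y = −0.135 m, so the batten did not creep away in between.
- **Parallel:** in the last top picture the batten's front edge is within 1.5 mrad of the board's front edge, against 15 mrad allowed.
- **Carriage and bystanders:** these looked unmoved by eye in the last pictures; I did not measure them.

**Disagreements**
- My line fits on the fence's own edges disagreed with the batten's front edge by 5 to 28 mrad. Those edges are short and low in contrast, and they also disagree with each other. I relied on the board edge and the repeated contacts instead.
- My first jig fit was off by about 2 pixels because I assumed the fence sat at the very edge of the board. Letting the board's offset vary brought the error down to about 1 pixel.

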